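# Scan the dropper bottle with the clamped hand scanner

### The arm

A 6-joint arm with a two-finger parallel gripper is mounted at the origin on a cart in front of the work surface, level with it; the furniture and walls round the work are solid. World frame = base frame: x ahead of the robot, y to its left, z up, the work surface at z = 0. Lengths are in m, angles in rad, forces in N, time in s.
With the tool pointing down it reaches from about 0.3 to 0.775 m from the base axis. Payload 14.6 kg.
Tool frame: the origin (TCP) lies at the very end of the fingers, on their centre line; the grasp point (between the pads) lies 19 mm behind it (ctrl.hold_point_z is the distance from the TCP to the grasp point, in m); x points along the fingers, y is the direction in which the jaws open and shut, and the axes are right-handed (so a half turn about x gives the same grasp; the last joint's range is limited). The gripper opens to 94 mm and grips with 3 to 60 N. Pads are 16 mm wide; open, the fingers measure 119 mm over their backs; the gripper's body (75 mm by 177 mm) begins 78 mm behind the grasp point.
Start: joints at [-0.067, 0.3, 1.521, -0, 1.321, -0.067], TCP at [0.55, -0, 0.181] pointing down, gripper open.
Joint ranges: [-3.03, 3.03], [-0.79, 2.21], [0.23, 2.52], [-1.04, 4.18], [0, 3.07], [-2.55, 2.55]. Speed limits (rad/s): [2.22, 2.22, 2.57, 3.14, 3.14, 3.14].

### API

Orientations are given as [roll, pitch, yaw] about the fixed x, y, z axes, in that order (R = Rz(yaw) Ry(pitch) Rx(roll)).
In Python, from station import get_obs, camera, ticket, ctrl gives the robot as it stands.
- The arm moves only by the tool step_arm, never from a script. Its argument "motion" is a list that holds one entry, the list of rows, each a list of 6 numbers: the shift along the tool's x, y, z in m, then the turn, a rotation vector about the tool's x, y, z in degrees. A call has 1 to 12 rows; each row shifts and turns the commanded pose from where the row before left it, along the tool's axes as they then stand; what a row does not reach is not made up. A row lasts 1/8 s, in which the tool goes at most 62.5 mm and 10.7 degrees, less where a joint would pass 70% of its speed; a pose out of reach is approached as far as the arm can. A call is refused whole if a number of a shift passes 0.0625 or a number of a turn 10.7, either way. A call with a gripper value outside its range is refused whole. "fingers" is the finger opening in m, from 0 to 0.094, set as the call begins (left out, the last holds). The fingers move at their own pace and stop on an object; "squeeze" is the grip in N (left out, the last holds). Time passes only in rows, so rows that do not move let the fingers close. It gives the time, the measured TCP pose, the force and the opening at its end, in the units of the state.
- get_obs(): the state, without advancing time (a new reading comes with each control period).
- camera(name): name is "scene" or "side" or "wrist"; returns a dict with "pixels" (384x512x3 uint8, red, green, blue), "fx", "fy", "cx", "cy" (pixels), "extrinsics" (4x4, takes a point from world to camera coordinates); the wrist camera has in their place "T_tool_cam" (4x4, takes a point from camera to tool coordinates, whose origin is the TCP and whose axes are the tool frame's). Camera axes: x right, y up, looking along -z (the intrinsics and any distortion apply to the point x, -y, -z); pixel columns grow to the right and rows downward; lengths in m; the calibration is good to about 2 mm. A picture is of the moment at which its call begins: read the wrist's pose just before it. There is no depth.
- ticket.hand_in(): hands the job in, once; it reports no verdict.
The state is a dict: "time_s": time; "qpos": joint angles; "joint_vel": joint speeds; "tau": joint torques, N m; "ee_pos": TCP position; "eef_rot": TCP orientation; "force": force on the tool from outside, world axes, zero at the start; "moment": the same for the moment, N m; "grip_width": finger opening in m.
Only numpy, scipy, OpenCV 4.12 (cv2) and the standard library are available. Lean on these libraries where they do the work, as an engineer would, in place of code of your own. Each camera call takes 0.05 s, during which the arm holds its last target.

### The job

Book the dropper bottle in with the scanner: stand it upright on the round pad in front of the scanner's nose and let go of it. Then squeeze the scanner's trigger all the way in, hold it for a good second and release it, leaving the bottle standing on the pad; do not work the trigger before the bottle is there, and leave the air blower and the spare objective where they stand.

Things in the scene. Friction and masses are not known exactly. Their poses are not given: they have to be found in the camera images.
- scanner: Fixed grey pistol-shaped hand scanner, clamped lying on its side over an aluminium base plate, middle plane 62 mm above the worktop. Origin on the worktop; x from grip to head, y where the nose looks, z up. Head: x 0 to 81, y -56 to 76 mm, top 93 mm high. Plate: x -36 to 80, y -65 to 181 mm, 6 mm thick
- grip_mid (a point): Middle of the scanner's grip: a bar running from the head towards -x to x -104 mm (scanner's frame), 26 mm thick in y (back face at y -38, front face at y -12 mm), 34 mm high (45 to 79 mm above the worktop). The trigger lies on its +y side. This point is at x -45, y -25, z 62 mm; axes as the scanner's
- scan_pad (a point): Middle of the top face of the black round rubber pad (76 mm across) on the base plate in front of the nose, 9 mm above the worktop; at x +35, y +135 mm in the scanner's frame. The nose's front is 59 mm from it
- squeeze_point (a point): Fixed point midway between the grip's back face and the fully squeezed trigger's outer face, at x -45, y -17, z 62 mm in the scanner's frame, axes the same. Squeeze along y here, from above: grip and trigger together are 54 mm wide at rest, 42 mm fully squeezed; free space below, down to 6 mm above the worktop
- trigger_face (a point): Point on the outer (+y) face of the black trigger blade where a finger presses, 37 mm from its hinge. Blade 58 mm long, 8 mm thick, 22 mm high (51 to 73 mm above the worktop); it runs from an upright hinge at x -8, y 0 mm (scanner's frame) towards -x; at rest its free end stands off towards +y
- trigger (a joint): Trigger angle: 0 at rest, 0.30 rad fully in against its stop (blade then parallel to the grip). A spring returns it; pressing it fully in takes about 5.5 N at the trigger face
- bottle_mid (a point): Small standing dropper bottle, pale body with a black rubber dropper on top: 38 mm across, 113 mm high, about 0.1 kg, loose. This point is on its axis half-way up, 56 mm above its foot; own z is the bottle's axis. Grasp it here or up to 20 mm lower, across its round body
- blower_mid (a point): Bystander: black rubber air blower, standing, bulb 52 mm across, 128 mm high with its thin nozzle. This point is on its axis 41 mm above its foot
- objective_mid (a point): Bystander: dark, round spare lens objective, 51 mm across and 52 mm high, standing. This point is its centre
Things that resemble listed ones, but are neither listed nor needed, are in the scene too. Leave any orange or yellow look-alike of the part that bears bottle_mid alone.

How it is judged:
On the way, in this order (a step that is already met when the one before it is completed fails the run):
1. the bottle stands upright on the round pad, let go (horizontal distance between bottle_mid and scan_pad below 0.022 m and angle between bottle_mid's own z axis and vertical below 0.12 rad and z of bottle_mid in the frame of scan_pad below 0.06 m and contact force between the fingers and bottle below 0.1 N), for 0.2 s.
2. the trigger is squeezed in and held, with the bottle standing on the pad (value of joint trigger above 0.25 rad and horizontal distance between bottle_mid and scan_pad below 0.022 m and angle between bottle_mid's own z axis and vertical below 0.12 rad), for 0.7 s.
At the end, for the whole second after the job is handed in: The trigger, after being held in past 0.25 rad for 0.7 s with the bottle in place, is back out (below 0.04 rad), and the bottle stands still and upright (within 0.12 rad) on the pad, its axis within 22 mm of the pad's middle and its mid-point less than 60 mm above the pad (value of joint trigger below 0.04 rad and horizontal distance between bottle_mid and scan_pad below 0.022 m and angle between bottle_mid's own z axis and vertical below 0.12 rad and z of bottle_mid in the frame of scan_pad below 0.06 m and linear speed of bottle below 0.02 m/s); the robot touches nothing.
It fails at once if the trigger is worked (past 0.12 rad) while the bottle is not on the pad (value of joint trigger above 0.12 rad and horizontal distance between bottle_mid and scan_pad above 0.03 m).
It fails at once if the air blower is moved more than 30 mm (distance of blower_mid from where it was at the start of the episode above 0.03 m).
It fails at once if the spare objective is moved more than 30 mm (distance of objective_mid from where it was at the start of the episode above 0.03 m).
It also fails if it takes over 54 s, if anything falls off the work surface, if the arm or the gripper's body presses on something with over 40 N, if the wrist force passes 120 N, or if a joint passes its speed limit or range.

## Working session

There is one attempt and no reset: what is moved stays moved. The work goes in short steps, Python scripts to look and compute and a tool call to move; the robot and the scene stay as the last step left them, time stands still between calls to the robot, and variables do not carry over. Pictures are saved under pics/ and viewed, and the job is handed in when it is done.

Besides the shell and the picture viewer there is one more tool, called after "Call:" as name(argument=value, ...) on one line, values as JSON. step_arm: Moves the arm, as the interface text tells. Its arguments: {"type":"object","properties":{"motion":{"type":"array","items":{"type":"array","items":{"type":"array","items":{"type":"number"}}}},"fingers":{"type":"number"},"squeeze":{"type":"number"}},"required":["motion"]}

```bash
mkdir -p pics; ls; python3 - <<'E'
from station import get_obs, camera, ticket, ctrl
import cv2, numpy as np, pickle
o=get_obs(); print(o); print(ctrl.hold_point_z)
for n in ["scene","side","wrist"]:
    c=camera(n); cv2.imwrite(f"pics/{n}0.png",c["pixels"][:,:,::-1]); pickle.dump((c,get_obs()),open(f"{n}0.pkl","wb"))
    print(n,{k:(np.round(v,4).tolist() if not np.isscalar(v) else v) for k,v in c.items() if k!="pixels"})
E
```

```text
pics
{'time_s': 0.0, 'qpos': array([-6.65919240e-02,  3.00465167e-01,  1.52159766e+00,  2.58754239e-06,
        1.32068253e+00, -6.65442954e-02]), 'joint_vel': array([ 0.00045499, -0.00039673,  0.00257463,  0.00062656,  0.00168381,
       -0.00012384]), 'tau': array([-1.53750298e-03, -5.31805658e+01, -3.52735734e+01,  7.07558286e-02,
        2.43994006e-02, -4.79655944e-05]), 'ee_pos': array([5.49707001e-01, 2.17891431e-05, 1.80782586e-01]), 'eef_rot': array([-1.6395149 ,  1.56964363,  3.07282581]), 'force': array([ 0.04510553, -0.01055746,  0.18585787]), 'moment': array([-0.01318041, -0.05411388,  0.02391931]), 'grip_width': 0.09386878135069728}
0.0188
scene {'fx': 378.88501734274286, 'fy': 378.88501734274286, 'cx': 251.76285126232298, 'cy': 189.82875950463102, 'extrinsics': [[0.5294, -0.8482, -0.0182, -0.4171], [0.6232, 0.3743, 0.6866, -0.3041], [-0.5756, -0.3749, 0.7268, -0.6377], [0.0, 0.0, 0.0, 1.0]]}
side {'fx': 406.83685075667614, 'fy': 406.83685075667614, 'cx': 257.9532036301096, 'cy': 189.28956475859187, 'extrinsics': [[-0.9538, -0.2997, 0.0193, 0.4588], [0.1467, -0.4091, 0.9006, -0.2028], [-0.262, 0.8619, 0.4342, -0.5946], [0.0, 0.0, 0.0, 1.0]]}
wrist {'fx': 276.00012111541264, 'fy': 276.00012111541264, 'cx': 254.46866547734655, 'cy': 186.73424302545658, 'T_tool_cam': [[0.0002, 0.2777, -0.9607, -0.2027], [1.0, -0.0, 0.0002, 0.0001], [0.0, -0.9607, -0.2777, -0.081], [0.0, 0.0, 0.0, 1.0]]}
```

View pics/scene0.png

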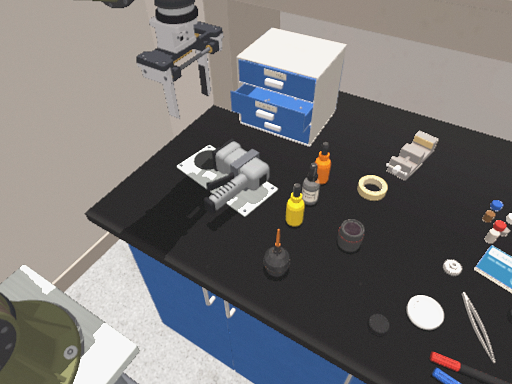

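View pics/side0.png

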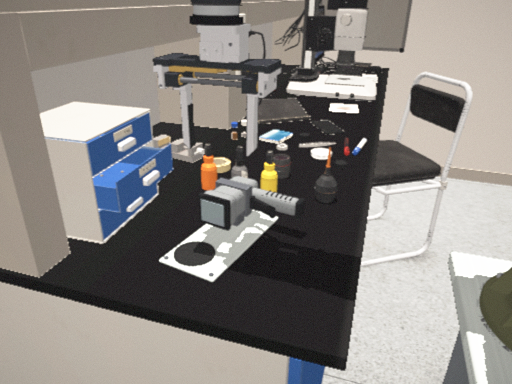

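View pics/wrist0.png

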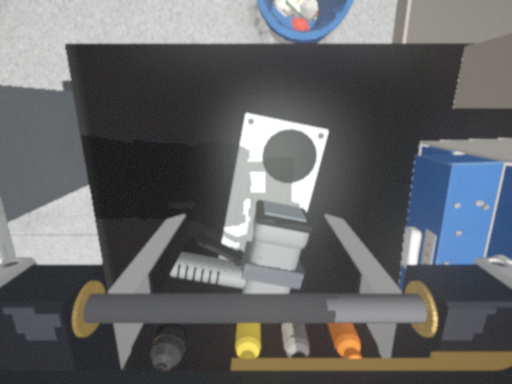

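The pale grey bottle is at about (311,188) in the scene view. The orange (323,167) and yellow (295,209) ones are look-alikes. I'll confirm this in an enlarged crop and cast rays for the pad, plate and bottle.

```bash
cat > h.py <<'E'
import numpy as np, cv2, pickle
from scipy.spatial.transform import Rotation as R
def Twc(c,o):
    if "extrinsics" in c: return np.linalg.inv(c["extrinsics"])
    T=np.eye(4);T[:3,:3]=R.from_euler("xyz",o["eef_rot"]).as_matrix();T[:3,3]=o["ee_pos"]
    return T@c["T_tool_cam"]
def ray(c,o,u,v):
    T=Twc(c,o); d=np.array([(u-c["cx"])/c["fx"],-(v-c["cy"])/c["fy"],-1]); return T[:3,3],T[:3,:3]@d
def onz(c,o,u,v,z):
    p,d=ray(c,o,u,v); return p+d*(z-p[2])/d[2]
def proj(c,o,P):
    q=np.linalg.inv(Twc(c,o))@np.append(P,1); return np.array([c["cx"]+c["fx"]*q[0]/-q[2], c["cy"]-c["fy"]*q[1]/-q[2]])
def tri(rays):
    A=np.zeros((3,3));b=np.zeros(3)
    for p,d in rays:
        d=d/np.linalg.norm(d);M=np.eye(3)-np.outer(d,d);A+=M;b+=M@p
    x=np.linalg.solve(A,b); return x,[np.linalg.norm(np.cross(x-p,d/np.linalg.norm(d))) for p,d in rays]
def load(n): return pickle.load(open(n+".pkl","rb"))
E
python3 - <<'E'
from h import *
for n,(x0,x1,y0,y1) in {"scene":(265,365,130,260),"wrist":(140,380,90,370),"side":(150,340,140,290)}.items():
    c,o=load(n+"0"); p=c["pixels"][y0:y1,x0:x1,::-1]; s=min(790/p.shape[1],590/p.shape[0])
    cv2.imwrite(f"pics/{n}_crop.png",cv2.resize(p,None,fx=s,fy=s,interpolation=cv2.INTER_CUBIC)); print(n,s)
E
```

```text
scene 4.538461538461538
wrist 2.107142857142857
side 3.933333333333333
```

View pics/scene_crop.png

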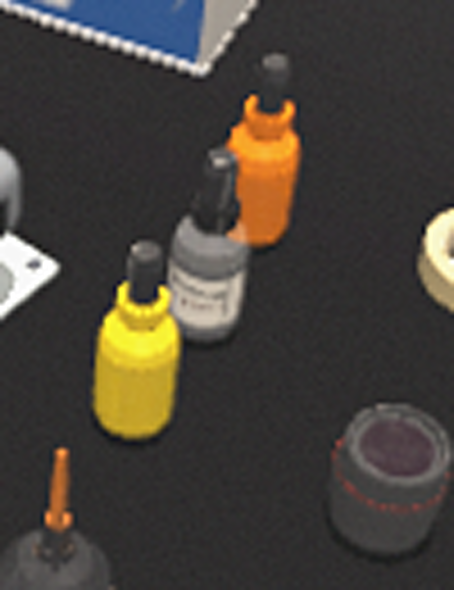

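View pics/wrist_crop.png

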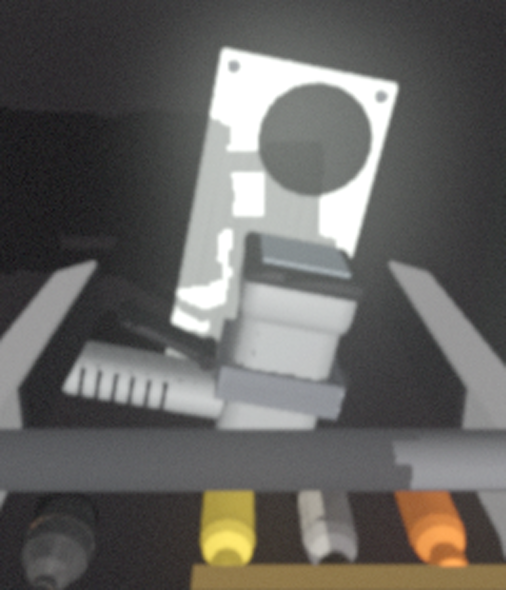

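View pics/side_crop.png

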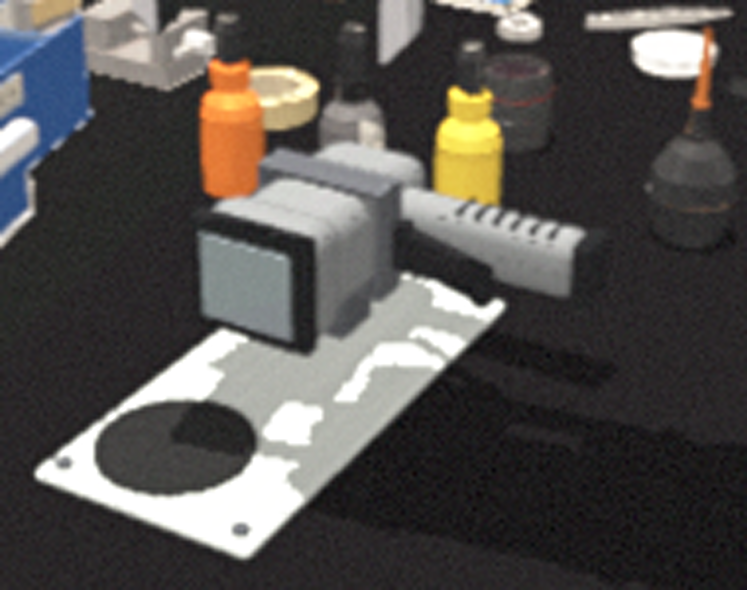

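The crop confirms it: the pale grey bottle with a label stands between the yellow one (in front) and the orange one (behind). Its top is at about (314,165) and its foot at about (308,203) in the scene view.

```bash
python3 - <<'E'
from h import *
W=load("wrist0");S=load("side0");C=load("scene0")
P={}
for nm,cam,pts in [("wrist",W,dict(cA=(245.4,112.8),cB=(328.9,130.3))),("side",S,dict(cA=(212.8,281.4),cB=(159.7,260.8),cC=(277.9,217.5)))]:
    for k,(u,v) in pts.items():
        P[nm+k]=onz(*cam,u,v,.006); print(nm,k,P[nm+k].round(4))
for nm,cam,box in [("wrist",W,(255,325,122,188)),("side",S,(166,222,236,272))]:
    x0,x1,y0,y1=box
    g=cv2.cvtColor(cam[0]["pixels"],cv2.COLOR_RGB2GRAY); 
    m=np.zeros_like(g); m[y0:y1,x0:x1]=(g[y0:y1,x0:x1]<110)*255
    cs,_=cv2.findContours(m,cv2.RETR_EXTERNAL,cv2.CHAIN_APPROX_NONE); c=max(cs,key=cv2.contourArea)
    h=cv2.convexHull(c)
    pts=np.array([onz(*cam,u,v,.009) for u,v in h[:,0,:]])
    (cx,cy),r=cv2.minEnclosingCircle(pts[:,:2].astype(np.float32)*1000)
    print(nm,"pad",cx,cy,r,cv2.boundingRect(c), onz(*cam,*cv2.fitEllipse(c)[0],.009))
E
```

```text
wrist cA [0.5377 0.0736 0.006 ]
wrist cB [0.6498 0.0508 0.006 ]
side cA [0.5343 0.0773 0.006 ]
side cB [0.6444 0.0551 0.006 ]
side cC [ 0.4879 -0.1619  0.006 ]
wrist pad 641.57958984375 -3.827979803085327 24.65511131286621 (315, 153, 10, 35) [ 0.6424653  -0.01649252  0.009     ]
side pad 595.3176879882812 16.63163185119629 37.478485107421875 (174, 242, 41, 24) [0.59527163 0.01848899 0.009     ]
```

```bash
python3 - <<'E'
from h import *
W=load("wrist0");S=load("side0");C=load("scene0")
print("top tri",tri([ray(*C,313.9,164.0),ray(*S,239.5,147)]))
print("top scene z.113",onz(*C,313.9,164.0,.113),"side",onz(*S,239.5,147,.113))
print("foot scene", onz(*C,310.2,200,0))
# yellow / orange / blower / objective
f=lambda x,y:(265+x/4.538,130+y/4.538); g=lambda x,y:(150+x/3.933,140+y/3.933)
for n,a,b in [("yellow",(146,247),(471,47)),("orange",(274,60),(229,18)),("blower tip",(62,450),(708,32)),("obj top",(402,443),(520,68))]:
    print(n,tri([ray(*C,*f(*a)),ray(*S,*g(*b))]))
E
```

```text
top tri (array([ 0.61242492, -0.26783677,  0.11239705]), [np.float64(0.000588950533214982), np.float64(0.0005889505332149383)])
top scene z.113 [ 0.61264877 -0.26791943  0.113     ] side [ 0.61105194 -0.26515375  0.113     ]
foot scene [ 0.61239478 -0.27104852  0.        ]
yellow (array([ 0.53974067, -0.26498842,  0.11140431]), [np.float64(0.001460044056272767), np.float64(0.0014600440562726892)])
orange (array([ 0.68760328, -0.26017029,  0.1119968 ]), [np.float64(0.001186634530035666), np.float64(0.0011866345300357262)])
blower tip (array([ 0.41008143, -0.29368193,  0.12719895]), [np.float64(0.001621695961287574), np.float64(0.0016216959612876532)])
obj top (array([ 0.54223376, -0.39505916,  0.05158527]), [np.float64(0.0026527319016173864), np.float64(0.002652731901617391)])
```

Triangulated heights match what's given: bottle 112 mm, blower 127 mm, objective 52 mm. The pad radius comes out at 37.5 mm and the plate edge lengths agree too. The scanner's yaw is about -11°. I'll turn the jaws to lie along scanner y first, so they stay clear of the yellow and orange bottles.

```bash
cat >> h.py <<'E'
yaw=np.deg2rad(-11.0); ex=np.array([np.cos(yaw),np.sin(yaw),0]); ey=np.array([-np.sin(yaw),np.cos(yaw),0])
def delta(o,target,ydir):
    M=R.from_euler("xyz",o["eef_rot"]).as_matrix()
    xd=np.array([0,0,-1.]); yd=np.array(ydir,float); T=np.c_[xd,yd,np.cross(xd,yd)]
    print("pos",o["ee_pos"].round(4),"shift(tool)",(M.T@(np.array(target)-o["ee_pos"])).round(4),"shift after turn",(T.T@(np.array(target)-o["ee_pos"])).round(4),"turn deg",np.rad2deg(R.from_matrix(M.T@T).as_rotvec()).round(2))
E
python3 - <<'E'
from h import *
from station import get_obs
o=get_obs(); print(R.from_euler("xyz",o["eef_rot"]).as_matrix().round(3))
delta(o,[.612,-.268,.181],ey)
E
```

```text
[[-0.001  1.    -0.   ]
 [ 0.    -0.    -1.   ]
 [-1.    -0.001 -0.   ]]
pos [ 0.5498 -0.      0.1809] shift(tool) [-1.00e-04  6.22e-02  2.68e-01] shift after turn [-1.000e-04 -2.512e-01  1.122e-01] turn deg [-7.9e+01 -4.0e-02  4.0e-02]
```

Call:
step_arm(motion=[[[0,0.008,0.033,-9.9,0,0],[0,0,0,-9.9,0,0],[0,0,0,-9.9,0,0],[0,0,0,-9.9,0,0],[0,0,0,-9.9,0,0],[0,0,0,-9.9,0,0],[0,0,0,-9.9,0,0],[0,0,0,-9.7,0,0],[0,-0.05,0.025,0,0,0],[0,-0.05,0.025,0,0,0],[0,-0.05,0.025,0,0,0],[0,-0.05,0.02,0,0,0]]], fingers=0.094, squeeze=15)

```text
time_s: 1.65
ee_pos: [0.6133, -0.2492, 0.1809]
eef_rot: [2.753, 1.57, 2.561]
force: [0.6, 1.3, 0.8]
grip_width: 0.0938
```

```bash
python3 - <<'E'
from h import *
from station import get_obs,camera
o=get_obs();delta(o,[.612,-.268,.181],ey)
c=camera("wrist");pickle.dump((c,o),open("wrist1.pkl","wb"));cv2.imwrite("pics/wrist1.png",c["pixels"][:,:,::-1]);
c=camera("scene");pickle.dump((c,o),open("scene1.pkl","wb"));cv2.imwrite("pics/scene1.png",c["pixels"][:,:,::-1])
print(o["qpos"].round(2),o["time_s"])
E
```

```text
pos [ 0.6133 -0.2492  0.1809] shift(tool) [-0.0001 -0.0187  0.0023] shift after turn [-0.0001 -0.0187  0.0023] turn deg [ 0.01 -0.03 -0.01]
[-0.44  0.56  1.16  0.    1.43 -1.82] 1.65
```

View pics/wrist1.png

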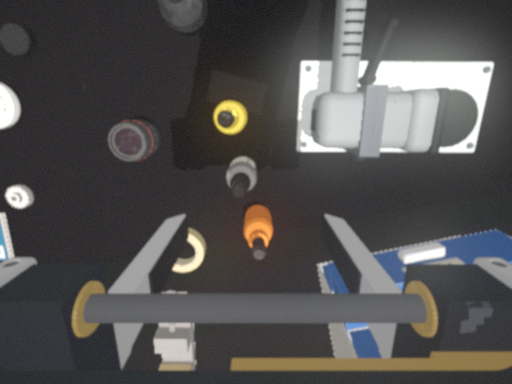

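View pics/scene1.png

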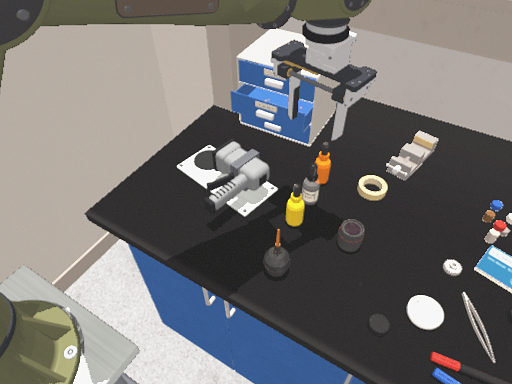

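In the wrist view the pale bottle has its cap top at (238,187), the yellow one is at (230,118) and the orange one at (258,230). The plate corners are at about (301,62) and (494,62).

```bash
python3 - <<'E'
from h import *
W=load("wrist1");S=load("side0");C=load("scene0")
x0,x1,y0,y1=200,300,90,270
p=W[0]["pixels"][y0:y1,x0:x1,::-1]; cv2.imwrite("pics/w1crop.png",cv2.resize(p,None,fx=3.2,fy=3.2,interpolation=cv2.INTER_CUBIC))
x0,x1,y0,y1=285,505,0,170
p=W[0]["pixels"][y0:y1,x0:x1,::-1]; cv2.imwrite("pics/w1crop2.png",cv2.resize(p,None,fx=3.4,fy=3.4,interpolation=cv2.INTER_CUBIC))
print(onz(*W,238,187,.113), tri([ray(*C,313.9,164.0),ray(*S,239.5,147),ray(*W,238,187)]))
E
```

```text
[ 0.60764242 -0.26518893  0.113     ] (array([ 0.61043089, -0.26654821,  0.11273893]), [np.float64(0.00241770916341413), np.float64(0.0010642553439989262), np.float64(0.002901780847742477)])
```

View pics/w1crop.png

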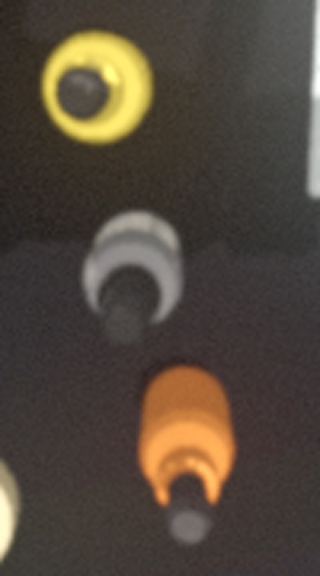

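View pics/w1crop2.png

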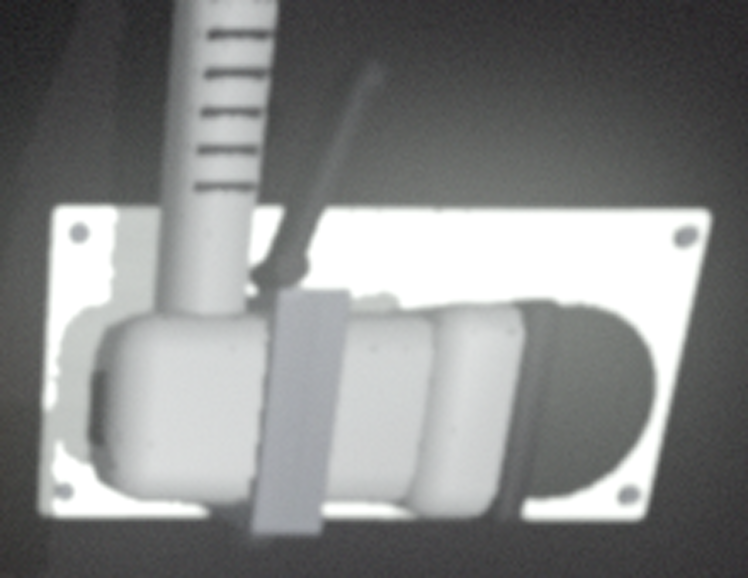

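```bash
python3 - <<'E'
from h import *
from scipy.optimize import least_squares
W=load("wrist1");S=load("side0");C=load("scene0")
print(onz(*W,238.75,191.9,.113), tri([ray(*C,313.9,164.0),ray(*S,239.5,147),ray(*W,238.75,191.9)]))
loc=[(-36,-65),(-36,181),(80,181),(80,-65)]
pw=[onz(*W,285+u/3.4,v/3.4,.006)[:2] for u,v in [(53,207),(711,211),(641,520),(40,517)]]
ps=[onz(*S,u,v,.006)[:2] for u,v in [(277.9,217.5),(212.8,281.4),(159.7,260.8)]]
def fit(l,p):
    l=np.array(l)/1e3;p=np.array(p)
    f=lambda q:((l@np.array([[np.cos(q[2]),np.sin(q[2])],[-np.sin(q[2]),np.cos(q[2])]])+q[:2])-p).ravel()
    r=least_squares(f,[.53,-.11,-.19]); print(r.x[:2].round(4),np.rad2deg(r.x[2]).round(2),"res mm",(r.fun*1e3).round(1)); return r.x
for q in (fit(loc,pw),fit(loc[:3],ps),fit(loc+loc[:3],pw+ps)):
    c,s=np.cos(q[2]),np.sin(q[2])
    for n,x,y in [("pad",.035,.135),("squeeze",-.045,-.017)]: print(n,(q[0]+c*x-s*y).round(4),(q[1]+s*x+c*y).round(4))
o=W[1]; delta(o,[.611,-.267,.181],ey)
E
```

```text
[ 0.61290751 -0.26551588  0.113     ] (array([ 0.61266065, -0.26680476,  0.11238145]), [np.float64(0.0010582211439348896), np.float64(0.0009634994947143199), np.float64(0.0012881755932393792)])
[ 0.5375 -0.1105] -11.27 res mm [-0.5 -1.  -0.3  1.4  0.7  1.3  0.1 -1.7]
[ 0.5343 -0.1066] -10.81 res mm [-1.1 -1.8 -1.3  0.7  2.4  1.1]
[ 0.5361 -0.1089] -11.0 res mm [-1.6  0.4 -2.5  3.  -1.4  3.5 -0.8  0.2  0.5 -3.9  1.  -1.6  4.7 -1.6]
pad 0.5982 0.0151
squeeze 0.49 -0.1183
pad 0.594 0.0195
squeeze 0.4869 -0.1148
pad 0.5962 0.017
squeeze 0.4887 -0.117
pos [ 0.6133 -0.2492  0.1809] shift(tool) [-0.0001 -0.0179  0.0012] shift after turn [-0.0001 -0.0179  0.0012] turn deg [ 0.01 -0.03 -0.01]
```

Call:
step_arm(motion=[[[0,-0.018,0.003,0,0,0],[0.03,0,0,0,0,0],[0.03,0,0,0,0,0],[0.03,0,0,0,0,0],[0.03,0,0,0,0,0],[0.02,0,0,0,0,0],[0.01,0,0,0,0,0],[0,0,0,0,0,0],[0,0,0,0,0,0]]])

```text
time_s: 2.88
ee_pos: [0.6131, -0.2659, 0.0325]
eef_rot: [-0.26, 1.569, -0.452]
force: [-0.1, -0.4, -0.8]
grip_width: 0.0938
```

```bash
python3 - <<'E'
from h import *
from station import get_obs,camera
o=get_obs();delta(o,[.6125,-.267,.031],ey)
a=[]
for n in ("wrist","side"):
    c=camera(n);cv2.imwrite(f"pics/{n}2.png",c["pixels"][:,:,::-1])
E
```

```text
pos [ 0.6131 -0.2659  0.0325] shift(tool) [ 0.0015 -0.0012 -0.0004] shift after turn [ 0.0015 -0.0012 -0.0004] turn deg [0.01 0.09 0.02]
```

View pics/wrist2.png

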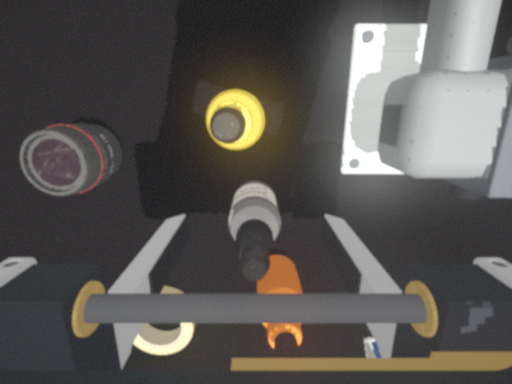

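View pics/side2.png

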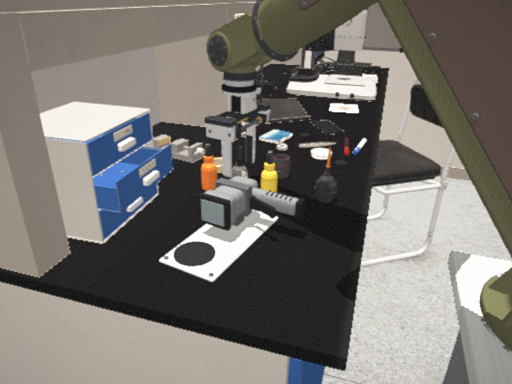

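The pale bottle at (255,215) stands centred between the two fingers in the wrist view, and the yellow and orange bottles are clear of it. I'll close and lift.

Call:
step_arm(motion=[[[0,0,0,0,0,0],[0,0,0,0,0,0],[0,0,0,0,0,0],[0,0,0,0,0,0],[0,0,0,0,0,0],[0,0,0,0,0,0],[0,0,0,0,0,0],[0,0,0,0,0,0],[0,0,0,0,0,0],[0,0,0,0,0,0]]], fingers=0.03, squeeze=15)

```text
time_s: 4.22
ee_pos: [0.6126, -0.2657, 0.0313]
eef_rot: [-3.054, 1.571, 3.037]
force: [-0.7, -1.2, -0.6]
grip_width: 0.0379
```

Call:
step_arm(motion=[[[-0.005,0,0,0,0,0],[-0.015,0,0,0,0,0],[-0.02,0,0,0,0,0],[-0.02,0,0,0,0,0],[-0.02,0,0,0,0,0],[-0.02,0,0,0,0,0],[-0.02,0,0,0,0,0],[-0.01,0,0,0,0,0],[0,0,0,0,0,0]]])

```text
time_s: 5.35
ee_pos: [0.6128, -0.2658, 0.1621]
eef_rot: [-0.279, 1.57, -0.471]
force: [-0.7, -0.8, -1.8]
grip_width: 0.0376
```

```bash
python3 - <<'E'
from h import *
from station import get_obs,camera
o=get_obs();print(o["time_s"],o["grip_width"],o["force"]);delta(o,[.596,.0165,.163],ex)
for n in ("wrist","scene"):
    c=camera(n);cv2.imwrite(f"pics/{n}3.png",c["pixels"][:,:,::-1])
E
```

```text
5.35 0.037598955565207426 [-0.66375421 -0.78782225 -1.7567801 ]
pos [ 0.6128 -0.2658  0.1621] shift(tool) [-0.001   0.2739 -0.0703] shift after turn [-0.0009 -0.0703 -0.2739] turn deg [ 9.e+01  6.e-02 -4.e-02]
```

View pics/wrist3.png

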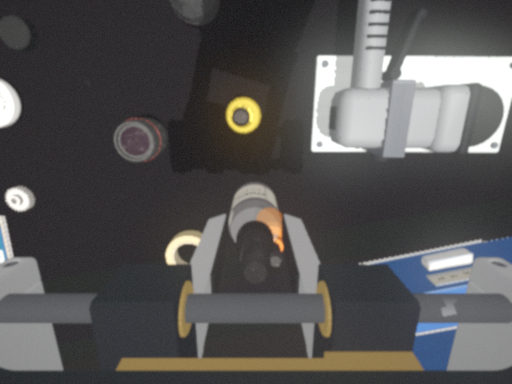

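View pics/scene3.png

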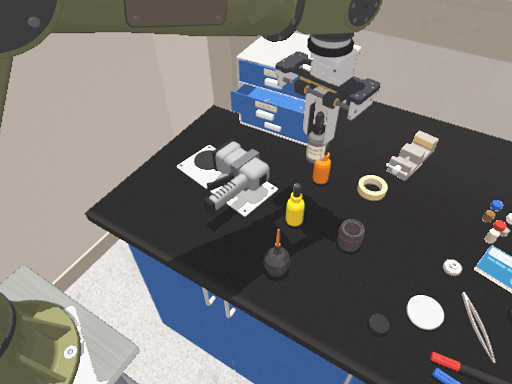

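The bottle is gripped (opening 37.6 mm) and lifted. Before I rotate near it, I'll check where the drawer chest is.

```bash
python3 - <<'E'
from h import *
W=load("wrist0");S=load("side0");C=load("scene0")
for n,a in [("chest foot right",(313,137)),("chest foot l",(240,120))]: print(n,onz(*C,*a,0))
# open drawer top front corners: scene (232,92) left ; side view same corner?
for z in (.05,.1,.15,.2): print(z,"drawer L",onz(*C,232,95,z).round(3),"drawer R",onz(*C,313,107,z).round(3),"chest top front L",onz(*C,240,52,z).round(3))
p=S[0]["pixels"][90:260,20:190,::-1];cv2.imwrite("pics/chest.png",cv2.resize(p,None,fx=3.4,fy=3.4))
E
```

```text
chest foot right [ 0.82751733 -0.17496998  0.        ]
chest foot l [0.79032708 0.04216954 0.        ]
0.05 drawer L [0.824 0.09  0.05 ] drawer R [ 0.889 -0.14   0.05 ] chest top front L [1.057 0.214 0.05 ]
0.1 drawer L [0.761 0.044 0.1  ] drawer R [ 0.82  -0.168  0.1  ] chest top front L [0.975 0.158 0.1  ]
0.15 drawer L [ 0.697 -0.003  0.15 ] drawer R [ 0.751 -0.195  0.15 ] chest top front L [0.892 0.102 0.15 ]
0.2 drawer L [ 0.634 -0.049  0.2  ] drawer R [ 0.683 -0.223  0.2  ] chest top front L [0.81  0.045 0.2  ]
```

View pics/chest.png

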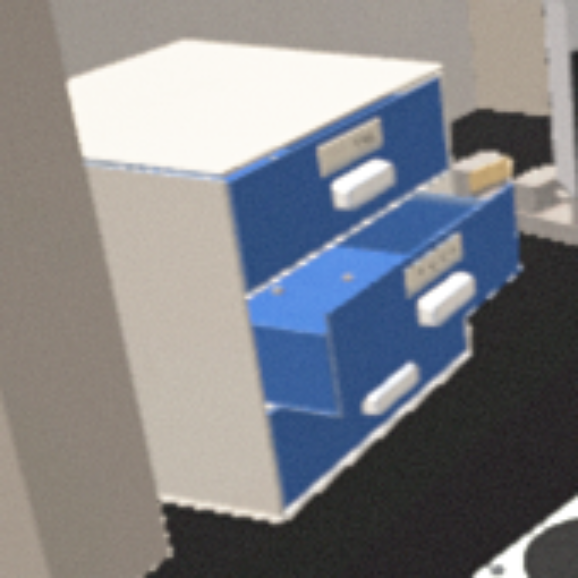

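```bash
python3 - <<'E'
from h import *
S=load("side0");C=load("scene0")
g=lambda x,y:(20+x/3.4,90+y/3.4)
print("drawer L top",tri([ray(*C,232,94),ray(*S,*g(329,316))]))
print("drawer R top",tri([ray(*C,311,107),ray(*S,*g(515,184))]))
print("chest top front L",tri([ray(*C,241,52),ray(*S,*g(228,178))]))
print("handle",tri([ray(*C,266,113),ray(*S,*g(447,300))]))
E
```

```text
drawer L top (array([0.73399992, 0.02315156, 0.12667063]), [np.float64(0.0020012976238285942), np.float64(0.0020012976238286523)])
drawer R top (array([ 0.7487965 , -0.18883187,  0.13724432]), [np.float64(0.010393686150223014), np.float64(0.010393686150222904)])
chest top front L (array([0.78452192, 0.02730125, 0.20603637]), [np.float64(0.008561532185332411), np.float64(0.00856153218533238)])
handle (array([ 0.73239034, -0.07772371,  0.09829916]), [np.float64(0.003724323502966687), np.float64(0.003724323502966793)])
```

The drawer front stays at x ≥ about 0.715 (handle included) and the gripper body reaches only 0.69 at the pad, so there's room. I'll carry the bottle over the head, then turn the jaws to scanner x above the pad.

Call:
step_arm(motion=[[[0,0.01,-0.003,0,0,0],[0,0.025,-0.006,0,0,0],[0,0.028,-0.007,0,0,0],[0,0.028,-0.007,0,0,0],[0,0.028,-0.007,0,0,0],[0,0.028,-0.007,0,0,0],[0,0.028,-0.007,0,0,0],[0,0.028,-0.007,0,0,0],[0,0.028,-0.007,0,0,0],[0,0.025,-0.007,0,0,0],[0,0.018,-0.005,0,0,0]]])

```text
time_s: 6.82
ee_pos: [0.5957, 0.0182, 0.161]
eef_rot: [-3.104, 1.57, 2.988]
force: [-0.5, -0.3, -1.5]
grip_width: 0.0374
```

Call:
step_arm(motion=[[[0,0,0,8,0,0],[0,0,0,9,0,0],[0,0,0,9,0,0],[0,0,0,9,0,0],[0,0,0,9,0,0],[0,0,0,9,0,0],[0,0,0,9,0,0],[0,0,0,9,0,0],[0,0,0,9,0,0],[0,0,0,6,0,0],[0,0,0,4,0,0],[0,0,0,0,0,0]]])

```text
time_s: 8.32
ee_pos: [0.596, 0.0168, 0.1611]
eef_rot: [-1.352, 1.57, -3.114]
force: [0.7, 0.2, -0.7]
grip_width: 0.0379
```

```bash
python3 - <<'E'
from h import *
from station import get_obs,camera
o=get_obs();print(o["time_s"],o["grip_width"],o["force"]);delta(o,[.596,.0165,.163],ex)
for n in ("wrist","scene","side"):
    c=camera(n);pickle.dump((c,o),open(n+"4.pkl","wb"));cv2.imwrite(f"pics/{n}4.png",c["pixels"][:,:,::-1])
E
```

```text
8.325 0.037899433113230685 [ 0.6957496   0.17032761 -0.72371409]
pos [0.596  0.0168 0.1611] shift(tool) [-0.0019  0.0001  0.0003] shift after turn [-0.0019  0.0001  0.0003] turn deg [0.02 0.   0.02]
```

View pics/wrist4.png

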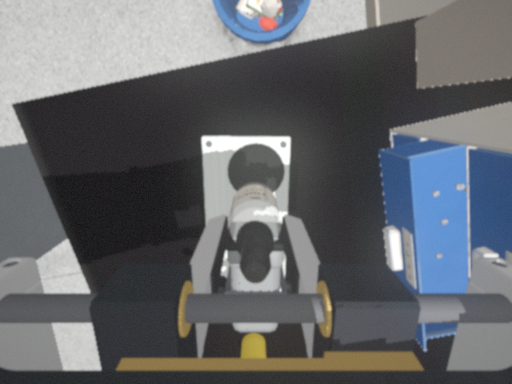

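View pics/scene4.png

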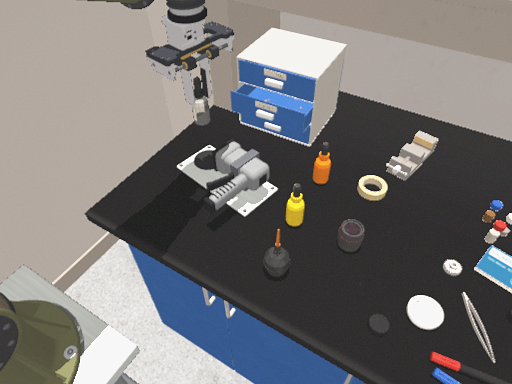

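View pics/side4.png

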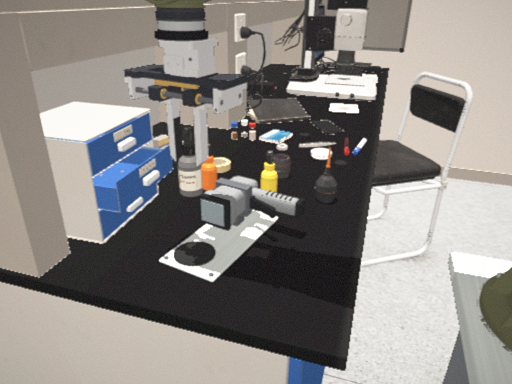

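```bash
python3 - <<'E'
from h import *
W=load("wrist4"); print("pad",onz(*W,256.5,172,.009)); print([onz(*W,u,v,.009).round(4).tolist() for u,v in [(228,172),(285,172),(256.5,144)]])
for u,v in [(202,136),(291,136)]: print(onz(*W,u,v,.006))
E
```

```text
pad [0.59839191 0.01493144 0.009     ]
[[0.5615, 0.0221, 0.009], [0.6353, 0.0078, 0.009], [0.6053, 0.051, 0.009]]
[0.53862987 0.07398256 0.006     ]
[0.65058767 0.05226911 0.006     ]
```

The wrist view now puts the pad at (0.598, 0.015) with a 37 mm radius, within 3 mm of the earlier estimate. I'll descend with a 1 mm correction.

Call:
step_arm(motion=[[[0.01,0.001,0.001,0,0,0],[0.02,0,0,0,0,0],[0.02,0,0,0,0,0],[0.02,0,0,0,0,0],[0.02,0,0,0,0,0],[0.015,0,0,0,0,0],[0.008,0,0,0,0,0],[0.003,0,0,0,0,0],[0,0,0,0,0,0],[0,0,0,0,0,0]]])

```text
time_s: 9.72
ee_pos: [0.5973, 0.0154, 0.0459]
eef_rot: [1.718, 1.57, -0.045]
force: [-0.1, -0.6, -1.5]
grip_width: 0.0378
```

```bash
python3 - <<'E'
from h import *
from station import get_obs,camera
o=get_obs();print(o["time_s"],o["grip_width"],o["force"]);delta(o,[.597,.0155,.0403],ex)
for n in ("side",):
    c=camera(n);pickle.dump((c,o),open(n+"5.pkl","wb"));cv2.imwrite(f"pics/{n}5.png",cv2.resize(c["pixels"][150:290,130:310,::-1],None,fx=4,fy=4))
E
```

```text
9.725 0.03782624181012129 [-0.13645413 -0.58882245 -1.50361718]
pos [0.5973 0.0154 0.0459] shift(tool) [ 0.0056 -0.0003 -0.    ] shift after turn [ 0.0056 -0.0003 -0.    ] turn deg [ 0.   -0.01 -0.05]
```

View pics/side5.png

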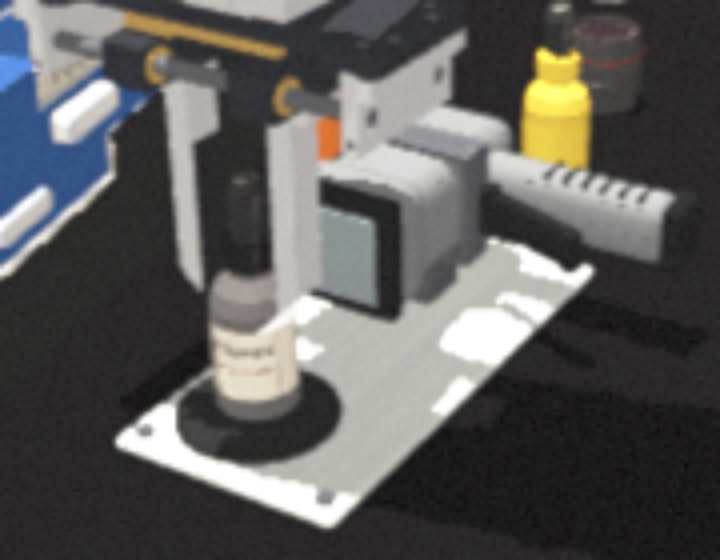

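The bottle hangs upright, centred just above the pad: foot at crop (258,405), pad centre (258,410). I'll lower slowly until it makes contact.

Call:
step_arm(motion=[[[0.002,0,0,0,0,0],[0.001,0,0,0,0,0],[0.001,0,0,0,0,0],[0,0,0,0,0,0],[0.001,0,0,0,0,0],[0,0,0,0,0,0]]])

```text
time_s: 10.52
ee_pos: [0.597, 0.0155, 0.0403]
eef_rot: [2.389, 1.571, 0.627]
force: [-0.3, 0.1, -1.0]
grip_width: 0.0376
```

Call:
step_arm(motion=[[[0.001,0,0,0,0,0],[0,0,0,0,0,0],[0,0,0,0,0,0]]])

```text
time_s: 10.9
ee_pos: [0.5971, 0.0155, 0.0402]
eef_rot: [1.821, 1.57, 0.059]
force: [-4.0, 0.8, 8.5]
grip_width: 0.0377
```

The force rose to 8.5 N, so the bottle is on the pad. I'll ease off slightly, then open.

Call:
step_arm(motion=[[[-0.0007,0,0,0,0,0],[0,0,0,0,0,0]]])

```text
time_s: 11.15
ee_pos: [0.597, 0.0154, 0.0403]
eef_rot: [1.88, 1.571, 0.117]
force: [-1.7, 0.2, 2.9]
grip_width: 0.0373
```

Call:
step_arm(motion=[[[0,0,0,0,0,0],[0,0,0,0,0,0],[0,0,0,0,0,0],[0,0,0,0,0,0],[0,0,0,0,0,0],[0,0,0,0,0,0],[0,0,0,0,0,0],[0,0,0,0,0,0]]], fingers=0.094)

```text
time_s: 12.15
ee_pos: [0.597, 0.0155, 0.0401]
eef_rot: [2.365, 1.571, 0.603]
force: [-0.1, -0.4, 0.4]
grip_width: 0.0937
```

```bash
python3 - <<'E'
from h import *
from station import get_obs,camera
o=get_obs();print(o["time_s"],o["grip_width"],o["force"])
for n in ("side","wrist"):
    c=camera(n);pickle.dump((c,o),open(n+"6.pkl","wb"));p=c["pixels"][:,:,::-1]
    cv2.imwrite(f"pics/{n}6.png",cv2.resize(p[150:290,130:310],None,fx=4,fy=4) if n=="side" else p)
E
```

```text
12.15 0.09372176783923968 [-0.0563639  -0.44825816  0.42700489]
```

View pics/side6.png

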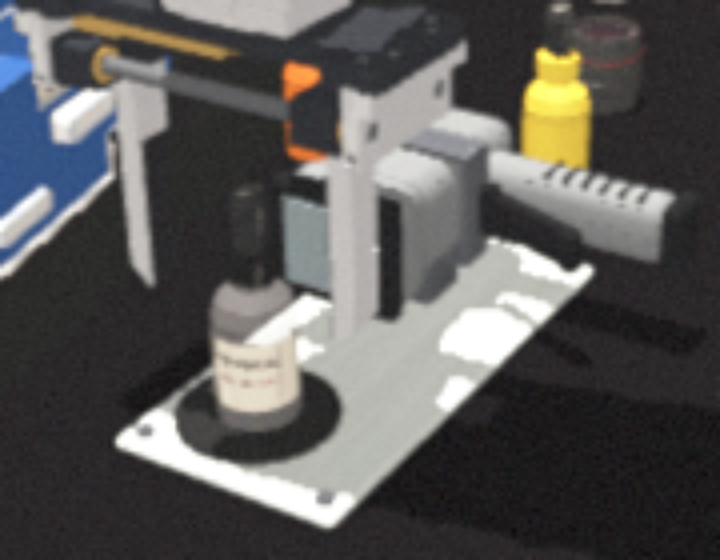

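View pics/wrist6.png

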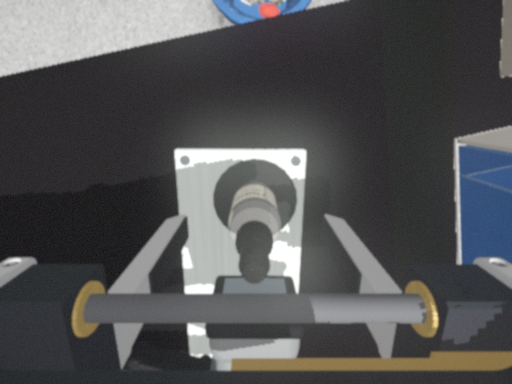

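The bottle stands upright and free, well centred on the pad in both views. I'll raise straight up, turn back, and then move over the grip.

Call:
step_arm(motion=[[[-0.005,0,0,0,0,0],[-0.015,0,0,0,0,0],[-0.025,0,0,0,0,0],[-0.03,0,0,0,0,0],[-0.03,0,0,0,0,0],[-0.03,0,0,0,0,0],[-0.015,0,0,0,0,0],[0,0,0,0,0,0]]])

```text
time_s: 13.25
ee_pos: [0.5972, 0.0154, 0.191]
eef_rot: [1.714, 1.569, -0.049]
force: [0.6, -0.2, -0.3]
grip_width: 0.0943
```

Call:
step_arm(motion=[[[0,0,0,-9,0,0],[0,0,0,-9,0,0],[0,0,0,-9,0,0],[0,0,0,-9,0,0],[0,0,0,-9,0,0],[0,0,0,-9,0,0],[0,0,0,-9,0,0],[0,0,0,-9,0,0],[0,0,0,-9,0,0],[0,0,0,-9,0,0],[0,0,0,0,0,0]]])

```text
time_s: 14.62
ee_pos: [0.5965, 0.0155, 0.1888]
eef_rot: [-2.991, 1.569, 3.099]
force: [0.2, 0.1, 0.1]
grip_width: 0.094
```

```bash
python3 - <<'E'
from h import *
from station import get_obs
o=get_obs();print(o["time_s"]);delta(o,[.489,-.117,.186],ey)
E
```

```text
14.625
pos [0.5965 0.0155 0.1888] shift(tool) [ 0.003  -0.1507 -0.0801] shift after turn [ 0.0028 -0.1506 -0.0803] turn deg [-0.05 -0.11  0.02]
```

Call:
step_arm(motion=[[[0,-0.03,-0.016,0,0,0],[0,-0.03,-0.016,0,0,0],[0,-0.03,-0.016,0,0,0],[0,-0.03,-0.016,0,0,0],[0,-0.03,-0.016,0,0,0],[0,0,0,0,0,0],[0,0,0,0,0,0]]])

```text
time_s: 15.5
ee_pos: [0.49, -0.1162, 0.1898]
eef_rot: [2.569, 1.57, 2.375]
force: [0.8, 0.5, -0.2]
grip_width: 0.0938
```

```bash
python3 - <<'E'
from h import *
from station import get_obs,camera
o=get_obs();print(o["time_s"]);delta(o,[.489,-.117,.186],ey)
for n in ("wrist","scene"):
    c=camera(n);pickle.dump((c,o),open(n+"7.pkl","wb"));p=c["pixels"][:,:,::-1]
    cv2.imwrite(f"pics/{n}7.png",p)
    cv2.imwrite("pics/w7crop.png",cv2.resize(load("wrist7")[0]["pixels"][150:300,180:400,::-1],None,fx=3.5,fy=3.5,interpolation=cv2.INTER_CUBIC))
E
```

```text
15.5
pos [ 0.49   -0.1162  0.1898] shift(tool) [ 0.0038 -0.001  -0.0008] shift after turn [ 0.0038 -0.001  -0.0008] turn deg [-0.13 -0.01 -0.01]
```

View pics/wrist7.png

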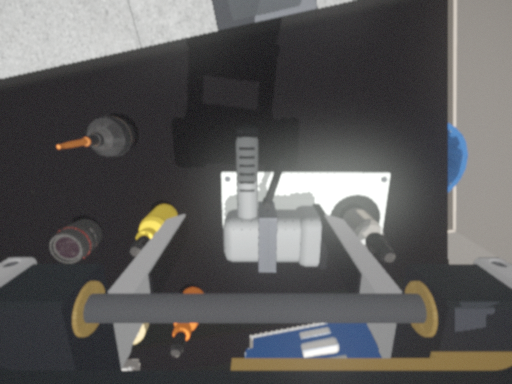

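View pics/w7crop.png

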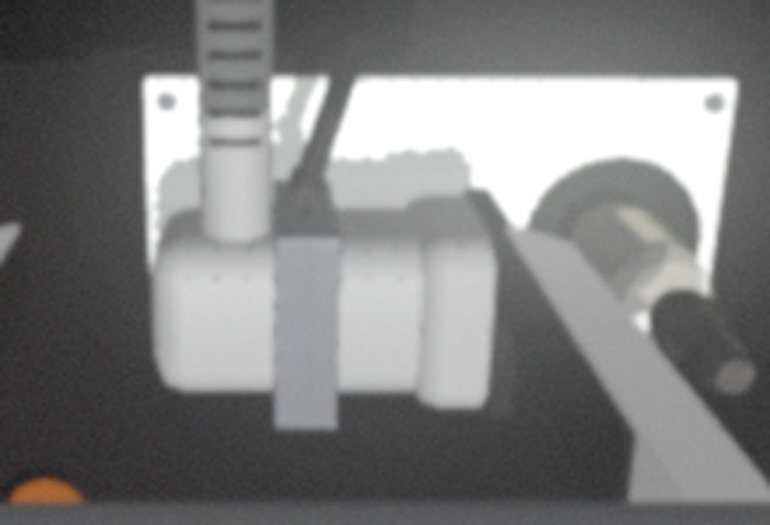

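View pics/scene7.png

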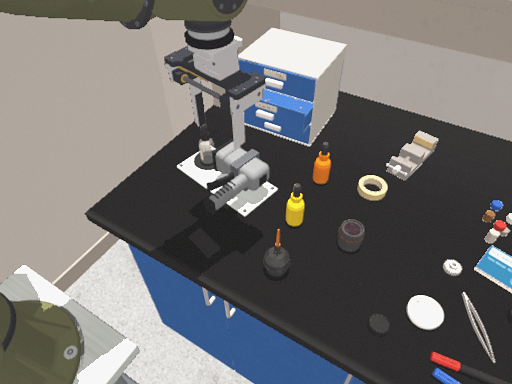

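The bottle still stands on the pad in the scene view at (206,150), and the grip is centred between the fingers in the wrist view. I'll check the lateral centring of the grip's back face.

```bash
python3 - <<'E'
from h import *
W=load("wrist7");c,o=W
g=cv2.cvtColor(c["pixels"],cv2.COLOR_RGB2GRAY).astype(float)
for r in (150,155,160,165,172,185,190):
    print(r,g[r,230:266].astype(int).tolist())
M=R.from_euler("xyz",o["eef_rot"]).as_matrix()
for z in (.062,.072,.079):
    for r in (158,):
      for u in (237.5,238,257,258):
        print(z,r,u,(M.T@(onz(c,o,u,r,z)-o["ee_pos"])).round(4))
E
```

```text
150 [60, 61, 61, 60, 67, 81, 109, 121, 120, 119, 114, 112, 114, 116, 114, 116, 115, 119, 116, 117, 116, 113, 116, 115, 119, 122, 121, 111, 89, 75, 67, 65, 65, 67, 71, 69]
155 [65, 66, 65, 62, 69, 81, 101, 116, 123, 121, 115, 114, 119, 122, 123, 126, 125, 127, 125, 121, 120, 117, 117, 117, 119, 124, 126, 112, 93, 78, 74, 73, 70, 73, 75, 73]
160 [68, 71, 70, 70, 73, 84, 105, 121, 127, 131, 128, 128, 132, 131, 132, 130, 131, 133, 133, 133, 132, 131, 131, 128, 128, 129, 128, 116, 96, 80, 77, 78, 79, 78, 83, 80]
165 [76, 80, 77, 79, 80, 89, 106, 119, 122, 111, 96, 91, 94, 97, 103, 103, 105, 104, 103, 99, 99, 97, 98, 101, 110, 122, 127, 116, 99, 88, 89, 84, 87, 86, 85, 87]
172 [224, 220, 215, 220, 223, 209, 176, 142, 132, 125, 120, 120, 122, 123, 127, 131, 130, 132, 131, 130, 128, 124, 121, 120, 126, 133, 139, 174, 207, 219, 221, 221, 220, 211, 187, 168]
185 [255, 255, 255, 255, 255, 255, 226, 182, 171, 176, 181, 186, 188, 193, 196, 199, 200, 200, 200, 200, 198, 195, 189, 186, 186, 180, 175, 192, 214, 206, 195, 193, 192, 193, 196, 215]
190 [255, 255, 255, 255, 255, 255, 224, 178, 163, 153, 137, 129, 132, 135, 138, 145, 146, 146, 144, 142, 141, 137, 134, 138, 156, 172, 175, 194, 220, 223, 206, 194, 192, 193, 191, 194]
0.062 158 237.5 [ 0.1278 -0.0206 -0.0217]
0.062 158 238 [ 0.1278 -0.02   -0.0217]
0.062 158 257 [ 0.1278  0.003  -0.0217]
0.062 158 258 [ 0.1278  0.0042 -0.0217]
0.072 158 237.5 [ 0.1178 -0.02   -0.0235]
0.072 158 238 [ 0.1178 -0.0194 -0.0235]
0.072 158 257 [ 0.1178  0.0029 -0.0235]
0.072 158 258 [ 0.1178  0.0041 -0.0235]
0.079 158 237.5 [ 0.1108 -0.0195 -0.0247]
0.079 158 238 [ 0.1108 -0.019  -0.0247]
0.079 158 257 [ 0.1108  0.0028 -0.0247]
0.079 158 258 [ 0.1108  0.004  -0.0247]
```

Grip edges at columns 236 and 258 give a width of 26.7 mm (26 expected), so the TCP is about 1 mm too far to +y. I'll descend slightly offset to +y for trigger clearance, then centre with a small bias to -y.

Call:
step_arm(motion=[[[0,0.003,-0.001,0,0,0],[0.025,0,0,0,0,0],[0.03,0,0,0,0,0],[0.03,0,0,0,0,0],[0.03,0,0,0,0,0],[0.02,0,0,0,0,0],[0.01,0,0,0,0,0],[0,0,0,0,0,0],[0,0,0,0,0,0]]], fingers=0.094)

```text
time_s: 16.73
ee_pos: [0.4899, -0.1134, 0.0458]
eef_rot: [-0.119, 1.57, -0.311]
force: [0.4, -0.6, 0.5]
grip_width: 0.0941
```

```bash
python3 - <<'E'
from h import *
from station import get_obs,camera
o=get_obs();print(o["time_s"],o["force"]);delta(o,[.489,-.117,.043],ey)
for n in ("wrist","scene"):
    c=camera(n);pickle.dump((c,o),open(n+"8.pkl","wb"));p=c["pixels"][:,:,::-1]
    cv2.imwrite(f"pics/{n}8.png",p if n=="wrist" else cv2.resize(p[100:260,150:330],None,fx=3.6,fy=3.6))
E
```

```text
16.725 [ 0.38518988 -0.57769833  0.49536436]
pos [ 0.4899 -0.1134  0.0458] shift(tool) [ 0.0028 -0.0037 -0.0002] shift after turn [ 0.0028 -0.0037 -0.0002] turn deg [0.   0.07 0.01]
```

View pics/wrist8.png

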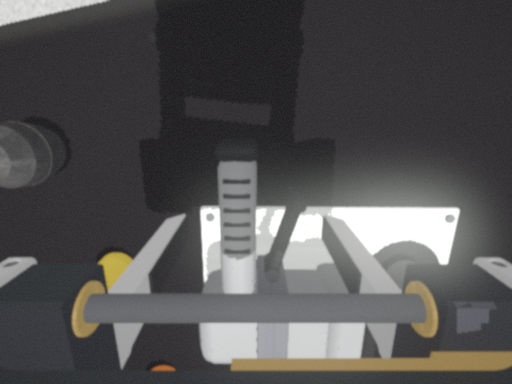

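View pics/scene8.png

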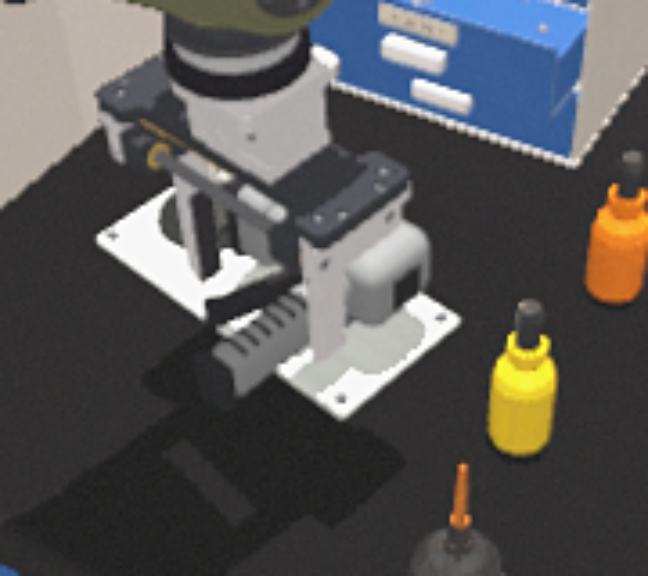

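The fingers straddle the grip and trigger. I'll centre, go 3 mm lower and squeeze.

Call:
step_arm(motion=[[[0.0025,-0.0045,0,0,0,0],[0,0,0,0,0,0],[0,0,0,0,0,0]]])

```text
time_s: 17.2
ee_pos: [0.4885, -0.1179, 0.0426]
eef_rot: [2.312, 1.571, 2.119]
force: [-0.7, -0.1, -0.1]
grip_width: 0.094
```

Call:
step_arm(motion=[[[0,0,0,0,0,0],[0,0,0,0,0,0],[0,0,0,0,0,0],[0,0,0,0,0,0],[0,0,0,0,0,0],[0,0,0,0,0,0],[0,0,0,0,0,0],[0,0,0,0,0,0]]], fingers=0.03, squeeze=20)

```text
time_s: 18.2
ee_pos: [0.4882, -0.1174, 0.0424]
eef_rot: [2.719, 1.57, 2.527]
force: [-2.0, 5.5, 1.0]
grip_width: 0.0415
```

```bash
python3 - <<'E'
from h import *
from station import get_obs,camera
o=get_obs();print(o["time_s"],o["grip_width"],o["force"],"f along tool", (R.from_euler("xyz",o["eef_rot"]).as_matrix().T@o["force"]).round(1));delta(o,[.489,-.117,.043],ey)
for n in ("wrist","scene"):
    c=camera(n);pickle.dump((c,o),open(n+"9.pkl","wb"));p=c["pixels"][:,:,::-1]
    cv2.imwrite(f"pics/{n}9.png",p if n=="wrist" else cv2.resize(p[100:260,150:330],None,fx=3.6,fy=3.6))
E
```

```text
18.2 0.041510011497074284 [-1.9870803   5.46554995  0.96308979] f along tool [-1.  5. -3.]
pos [ 0.4882 -0.1174  0.0424] shift(tool) [-0.0006  0.0006  0.0007] shift after turn [-0.0006  0.0006  0.0007] turn deg [ 0.   -0.06 -0.03]
```

View pics/wrist9.png

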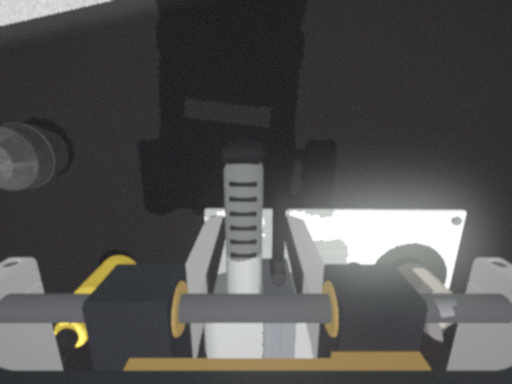

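View pics/scene9.png

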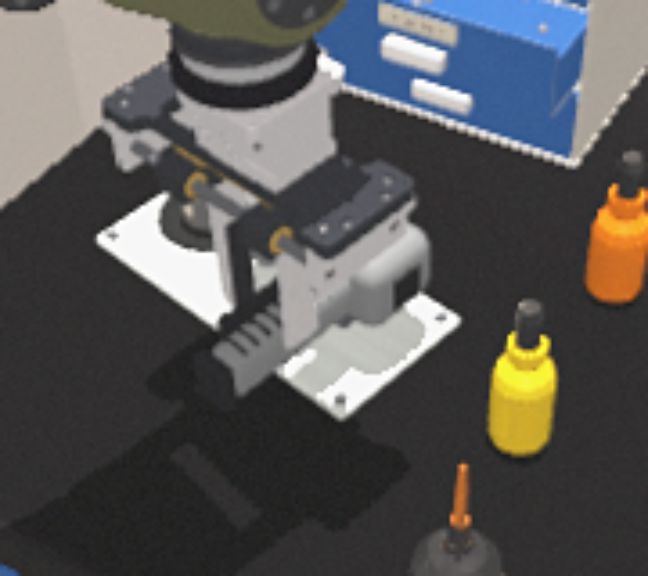

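The opening is 41.5 mm against 42 mm for fully squeezed, so the trigger is on its stop with both fingers touching. I'll hold 1.5 s.

Call:
step_arm(motion=[[[0,0,0,0,0,0],[0,0,0,0,0,0],[0,0,0,0,0,0],[0,0,0,0,0,0],[0,0,0,0,0,0],[0,0,0,0,0,0],[0,0,0,0,0,0],[0,0,0,0,0,0],[0,0,0,0,0,0],[0,0,0,0,0,0],[0,0,0,0,0,0],[0,0,0,0,0,0]]])

```text
time_s: 19.8
ee_pos: [0.4882, -0.1174, 0.0424]
eef_rot: [2.726, 1.57, 2.534]
force: [-2.0, 4.9, 0.9]
grip_width: 0.0414
```

Call:
step_arm(motion=[[[0,0,0,0,0,0],[0,0,0,0,0,0],[0,0,0,0,0,0],[0,0,0,0,0,0],[0,0,0,0,0,0],[0,0,0,0,0,0],[0,0,0,0,0,0],[0,0.004,0,0,0,0],[0,0,0,0,0,0]]], fingers=0.094)

```text
time_s: 20.92
ee_pos: [0.4893, -0.1136, 0.0425]
eef_rot: [-3.019, 1.571, 3.072]
force: [0.3, 0.3, 0.9]
grip_width: 0.0937
```

Call:
step_arm(motion=[[[-0.01,0,0,0,0,0],[-0.02,0,0,0,0,0],[-0.03,0,0,0,0,0],[-0.03,0,0,0,0,0],[-0.03,0,0,0,0,0],[-0.03,0,0,0,0,0],[-0.02,0,0,0,0,0],[0,0,0,0,0,0],[0,0,0,0,0,0]]])

```text
time_s: 22.05
ee_pos: [0.4889, -0.1138, 0.2118]
eef_rot: [3.016, 1.57, 2.824]
force: [-0.7, -0.2, -0.4]
grip_width: 0.0936
```

```bash
python3 - <<'E'
from h import *
from station import get_obs,camera
o=get_obs();print(o["time_s"],o["grip_width"],o["force"])
for n in ("wrist","side","scene"):
    c=camera(n);pickle.dump((c,o),open(n+"10.pkl","wb"));p=c["pixels"][:,:,::-1]
    if n=="side": p=cv2.resize(p[130:290,130:330],None,fx=3.6,fy=3.6)
    if n=="scene": p=cv2.resize(p[100:280,150:370],None,fx=3.3,fy=3.3)
    cv2.imwrite(f"pics/{n}10.png",p)
E
```

```text
22.05 0.09359832980647043 [-0.74469634 -0.19359747 -0.38907575]
```

View pics/wrist10.png

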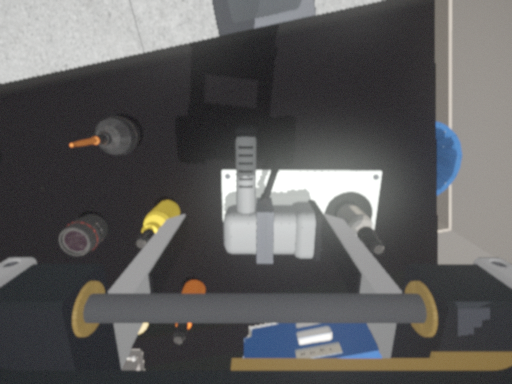

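View pics/side10.png

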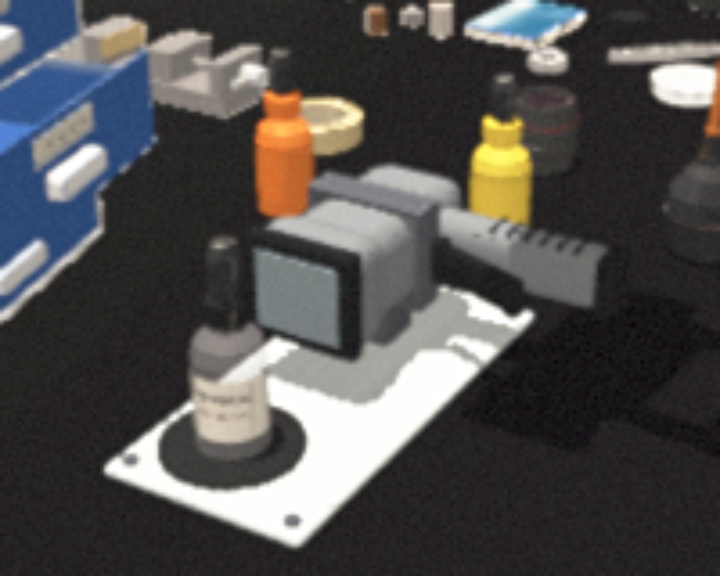

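View pics/scene10.png

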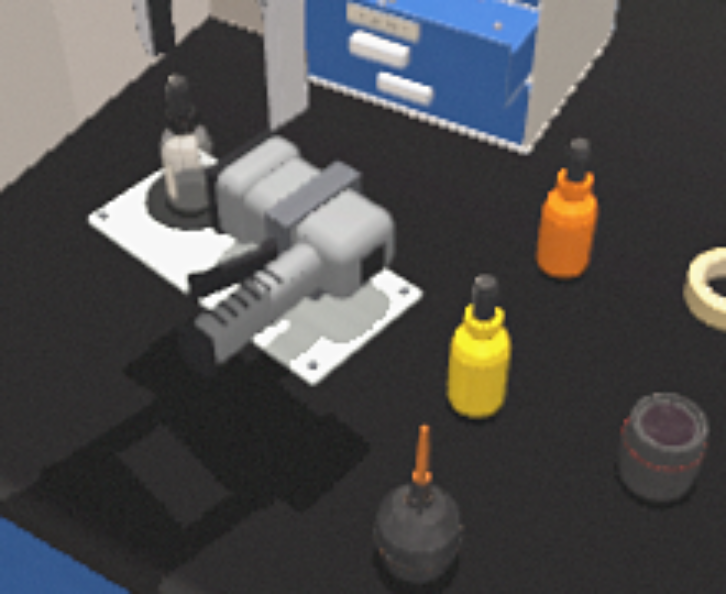

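The trigger blade stands off the grip again, the bottle is upright at the middle of the pad, the bystanders haven't moved and the arm is clear. I'll hand in now.

```bash
python3 - <<'E'
from station import ticket,get_obs
print(ticket.hand_in(), get_obs()["time_s"])
E
```

```text
the job is handed in; nothing more can be done
the job is handed in; nothing more can be done
```

The job is done and handed in at about 22 s of the 54 s allowed; the hand-in itself gives no verdict.

- **Bottle:** I took the pale labelled bottle, not the yellow or orange one, and carried it over the scanner head. I set it on the pad until I felt contact (8.5 N), then eased off and let go. The last side and scene pictures show it upright at about the middle of the pad.
- **Trigger:** With the bottle in place I squeezed grip and trigger together. The finger opening was 41.4–41.5 mm against 42 mm for fully squeezed, and I held it for at least 1.5 s. The last scene picture shows the blade standing off the grip again. I judged the trigger from the finger opening and the pictures, since its angle can't be read directly.
- **Surroundings:** The blower, the objective and both look-alike bottles appear where they stood at the start. The arm ended clear above the grip, with wrist force under 1 N.
- **Disagreement:** The camera estimates of the pad's position differed by up to about 6 mm between the side and wrist views. I placed the bottle in between, well inside the 22 mm tolerance. No check failed.

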